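# Decap a sample tube with the stopper puller

## Robot

A 6-joint arm with a two-finger parallel gripper is mounted at the origin on a cart in front of the work surface, level with it; the furniture and walls round the work are solid. World frame = base frame: x ahead of the robot, y to its left, z up, the work surface at z = 0. Lengths are in m, angles in rad, forces in N, time in s.
With the tool pointing down it reaches from about 0.35 to 0.925 m from the base axis. Payload 6.4 kg.
Tool frame: the origin (TCP) lies midway between the tips of the shut fingers; the grasp point (between the pads) lies 19 mm behind it; z points along the fingers, y is the line along which they close (so a half turn about z gives the same grasp; the last joint's range is limited). The gripper opens to 94 mm and grips with 3 to 60 N. Pads are 16 mm wide; open, the fingers measure 119 mm over their backs; the gripper's body (75 mm by 177 mm) begins 78 mm behind the grasp point.
Start: joints at [1.069, 0.245, 1.558, -0, 1.339, -0.174], TCP at [0.209, 0.615, 0.205] pointing down, gripper open.
Joint ranges: [-3.13, 3.13], [-1.02, 2.26], [0.13, 2.54], [-0.95, 4.09], [0.21, 2.88], [-2.74, 2.74]. Speed limits (rad/s): [2.57, 2.57, 3.14, 3.14, 3.14, 3.14].

## Interface

Orientations are given as a unit quaternion [w, x, y, z].
In Python, from rig import * gives the robot as it stands.
- The arm moves only by the shell command python3 -m pendant 'ROWS' [FORCE]. ROWS is JSON, a list of rows, each an object with "hand": the opening, from -1 (shut) to 1 (fully open), so that 0 is half open; "delta_pos": the shift along the tool's x, y, z in m, a list of three; "turn": the turn about the tool's z in degrees. In form: [{"hand": hand, "delta_pos": [tx, ty, tz], "turn": turn}, ...]. A call has 1 to 5 rows; each row is the pose to reach, as a shift and turn from the pose commanded when the call began, along the tool's axes at that moment; what a row does not reach only later rows make up. A row lasts 1/8 s, in which the tool goes at most 62.5 mm and 10.7 degrees, less where a joint would pass 70% of its speed; a pose out of reach is approached as far as the arm can. A call with a gripper value outside its range is refused whole. The fingers move at their own pace and stop on an object; FORCE is the grip in N (left out, the last holds). Time passes only in rows, so rows that repeat a pose let the fingers close. It gives the time, the measured TCP pose, the force, the opening and the grip force at its end, in the units of the state.
- state(): the state, without advancing time (a new reading comes with each control period).
- capture(name): name is "side" or "top" or "wrist"; returns the picture (420x560x3 uint8, red, green, blue); there is no depth.
- calibration(name): a dict with "fx", "fy", "cx", "cy" (pixels), "eye" and "rotation" of the camera in the world; the wrist camera has in their place "T_tool_cam" (4x4, takes a point from camera to tool coordinates, whose origin is the TCP and whose axes are the flange's). Camera axes: x right, y up, looking along -z (the intrinsics and any distortion apply to the point x, -y, -z); pixel columns grow to the right and rows downward; lengths in m; the calibration is good to about 2 mm. A picture is of the moment at which its call begins: read the wrist's pose just before it. calibration takes no time and is no camera call.
- job_done(): hands the job in; it is judged then, once.
The state is a dict: "time": time; "joints": joint angles; "dq": joint speeds; "tau": joint torques, N m; "tcp_pos": TCP position; "tool_rot": TCP orientation; "wrist_force": force on the tool from outside, world axes, zero at the start; "torque": the same for the moment, N m; "opening": finger opening in m; "grip_force": force on a finger pad.
Only numpy, scipy, OpenCV 4.12 (cv2) and the standard library are available. Lean on these libraries where they do the work, as an engineer would, in place of code of your own. Each camera call takes 0.05 s, during which the arm holds its last target. There are 200 camera calls.

## Task

Open the sample tube with the red stopper, using the stopper puller and never touching the stopper itself with the fingers: feel for the groove of its yellow pull collar, which sits at a different height every time, slide the puller's fork in until its throat bears lightly on the core, without leaning hard on glass or stopper, and ease the stopper straight up, without a jerk, until it pops out. Then lower the stopper upright into the hole of the white rest, draw the fork out from under it and stand the puller upright on the worktop; leave the blue stopper shut and the other things where they are.

Things in the scene. Friction and masses are not known exactly. Their poses are not given: they have to be found in the camera images.
- puller: Stopper puller, 49 x 40 x 83 mm, 0.15-0.25 kg, standing free: a steel C with a forked foot below and a black upright grip straight above the fork. Origin at the foot's underside below the grip's middle; z up, x where the fork's open end points. Riser at x -34 to -29 mm, 26 mm wide; top bar z 36 to 41 mm, x -34 to 12 mm; room between foot and top bar 32 mm high.
- puller_grip (a point): Where fingers take the grip from above: on the puller's axis, 63 mm above its underside; axes as the puller's. The grip is x -12 to 12, y -7 to 7 mm (14 mm thick; close along y), z 41 to 83 mm of the puller.
- puller_seat (a point): Top face of the fork, on the puller's axis, 4 mm above its underside; axes as the puller's. The foot is a plate 4 mm thick, y -20 to 20, x -34 to 14.7 mm, with a slot 21 mm wide open to +x and ending in a flat throat at x = -9 mm; round prong tips. With the throat on a collar's core, the stopper's axis runs through this point.
- stopper_red: Red snap-in stopper, round, 50.5 mm tall, 40 g, plugged into one of the block's two tubes (either). Origin at the centre of the plug's underside, z up. Snap bead 20.6 mm across at z 5.5 mm; shoulder 25 mm across, z 16 to 25; neck 16 mm across to z 42.5; red head 20 mm across (it passes through the fork's slot). Plugged home, the lowest 16 mm are in the tube.
- stopper_red_neck (a point): Top of the red stopper's neck, under its head, 42.5 mm above its origin. A yellow pull collar sits tight on the stopper (12 N to slide it): skirt 34 mm across and 9 mm high, above it a groove 6 mm high (core 18 mm across), then a rim 34 mm across, 2.5 mm thick. The collar's underside lies anywhere from 0 to 9 mm above the tube's rim (z 16 to 25 of the stopper): not measured.
- stopper_red_bead (a point): Centre of the red stopper's snap bead, 5.5 mm above its origin. The bead holds the stopper with some 8 to 22 N, most at 2 mm of rise, and lets go by 4 to 5 mm; the plug is clear of the tube after 16 mm. Pushed sideways the stopper hardly yields.
- stopper_blue: Blue stopper, the same in form, plugged into the other tube; stays shut.
- tube_block: Aluminium block 74 x 150 x 45 mm, fixed, with two amber glass tubes; origin at the centre of its underside, z up, y along its length. The tubes stand at y = +38 and -38 mm, 33 mm across at the rim, rim 63 mm above the worktop and 18 mm above the block; bore 22 mm. A seated stopper's origin is 47 mm above the worktop.
- stopper_rest: Stopper rest: white round puck, 62 mm across, 22 mm tall, fixed, with one upright hole in its middle, 28 mm across and 14 mm deep. Origin at the centre of its underside, z up; hole floor at z 8 mm. A stopper standing in it has its shoulder 2 mm above the puck's top.
- amber_bottle: Bystander: small amber glass bottle, 43 mm across, 66 mm tall, free; origin at the centre of its underside.
- red_cap_jar: Bystander: white jar with a red screw cap, 43 mm across, 43 mm tall, free; origin at the centre of its underside.
- marker: Bystander: white and blue marker pen, 12 x 130 x 14 mm, lying free; origin at the centre of its underside, y along the pen.

How it is judged:
By the outcome, as a careful person would: the job done as asked, in the order asked, and still so for the second after the job is handed in, with the robot touching nothing.
It also fails if it takes over 72 s, if anything falls off the work surface, if the arm or the gripper's body presses on something with over 40 N, if the wrist force passes 120 N, or if a joint passes its speed limit or range.

## Working session

There is one attempt and no reset: what is moved stays moved. The work goes in short steps, Python scripts to look and compute and a shell command to move; the robot and the scene stay as the last step left them, time stands still between calls to the robot, and variables do not carry over. Pictures are saved under pics/ and viewed, at most 13 in all, crops included, and the job is handed in when it is done.

```bash
ls; mkdir -p pics
python3 - <<'E'
from rig import *
import cv2,numpy as np
s=state();print(s)
for n in("side","top","wrist"):
    im=capture(n);cv2.imwrite(f"pics/{n}0.png",im[...,::-1]);print(n,calibration(n))
a=[cv2.imread(f"pics/{n}0.png") for n in("side","top")]
E
```

```text
pics
{'time': 0.0, 'joints': array([ 1.06890056e+00,  2.45783875e-01,  1.55898807e+00, -8.42884061e-05,
        1.33869186e+00, -1.74128406e-01]), 'dq': array([ 1.63767805e-03, -3.85461207e-04,  4.80518849e-05,  1.22747430e-03,
       -3.52141232e-04, -1.71522853e-03]), 'tau': array([-1.31712659e-03, -4.15830195e+01, -3.14603519e+01,  6.83497405e-02,
        3.32292588e-02, -1.15882881e-04]), 'tcp_pos': array([0.20899831, 0.61485589, 0.20437862]), 'tool_rot': array([-2.71563359e-04,  1.63141396e-01,  9.86602254e-01, -8.96233730e-04]), 'wrist_force': array([-0.05570935,  0.51886613,  0.48613831]), 'torque': array([-0.02900747, -0.01608899, -0.00289004]), 'grip_force': 0.0, 'opening': 0.09422672201049366}
side {'fx': 406.6669565265032, 'fy': 406.6669565265032, 'cx': 280.9363603358596, 'cy': 214.55229743797724, 'eye': array([ 0.17682321, -0.72381317,  0.42565654]), 'rotation': array([ 0.80879608,  0.54342956, -0.12594587, -0.18620112])}
top {'fx': 486.0792489612555, 'fy': 486.0792489612555, 'cx': 283.9059493307353, 'cy': 207.7277363300956, 'eye': array([ 0.38578513, -0.00673606,  1.37363673]), 'rotation': array([ 0.71339176,  0.04579634, -0.04186747, -0.6980129 ])}
wrist {'fx': 345.6296172793957, 'fy': 345.6296172793957, 'cx': 277.67531547835944, 'cy': 203.51138771335013, 'T_tool_cam': array([[ 1.03827228e-03,  9.64783828e-01,  2.63041988e-01,
         7.80209547e-02],
       [ 9.99999356e-01, -1.12195976e-03,  1.67946625e-04,
        -6.30296183e-04],
       [ 4.57154713e-04,  2.63041645e-01, -9.64784372e-01,
        -1.80237464e-01],
       [ 0.00000000e+00,  0.00000000e+00,  0.00000000e+00,
         1.00000000e+00]])}
```

View pics/side0.png

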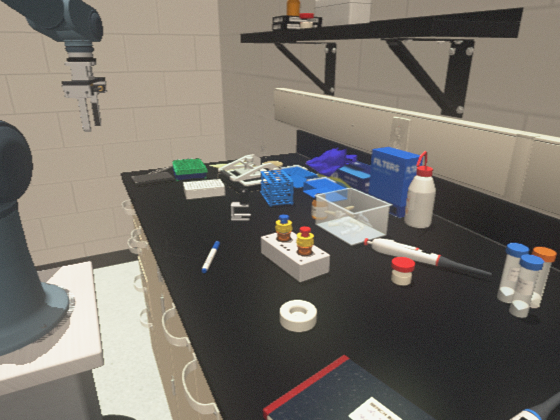

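View pics/top0.png

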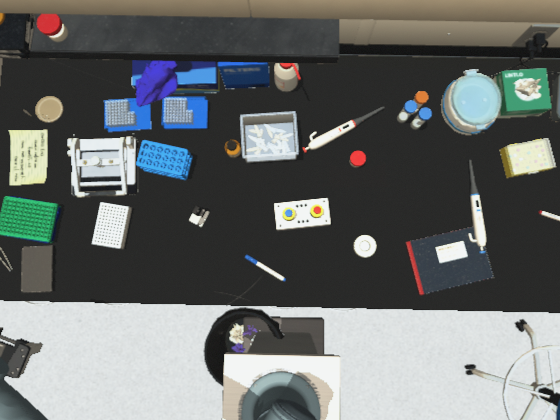

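Side view: puller (240,211), block with blue (285,225) and red (305,235) stoppers, rest (298,316). Top view: puller (199,215), blue (289,213), red (317,210), rest (365,246).

```bash
cat > h.py <<'E'
from rig import *
import cv2,numpy as np
from scipy.spatial.transform import Rotation as R
def rot(q): return R.from_quat(np.r_[q[1:],q[0]]).as_matrix()
def cam(name,s=None):
    c=calibration(name)
    if name=="wrist":
        s=s or state();T=c["T_tool_cam"];Q=rot(s["tool_rot"])
        return c,s["tcp_pos"]+Q@T[:3,3],Q@T[:3,:3]
    return c,c["eye"],rot(c["rotation"])
def ray(C,u,v):
    c,e,Q=C;d=Q@np.array([(u-c["cx"])/c["fx"],-(v-c["cy"])/c["fy"],-1]);return e,d
def onz(C,u,v,z):
    e,d=ray(C,u,v);return e+d*(z-e[2])/d[2]
def proj(C,p):
    c,e,Q=C;q=Q.T@(np.array(p)-e);return c["cx"]-c["fx"]*q[0]/q[2],c["cy"]+c["fy"]*q[1]/q[2]
def tri(Cs,uvs):
    A=np.zeros((3,3));b=np.zeros(3)
    for C,(u,v) in zip(Cs,uvs):
        e,d=ray(C,u,v);d=d/np.linalg.norm(d);P=np.eye(3)-np.outer(d,d);A+=P;b+=P@e
    return np.linalg.solve(A,b)
def blobs(m,box,amin=8):
    u0,v0,u1,v1=box;k=np.zeros(m.shape,np.uint8);k[v0:v1,u0:u1]=m[v0:v1,u0:u1]
    n,l,st,ce=cv2.connectedComponentsWithStats(k)
    return [(int(st[i,4]),*ce[i].round(1),*st[i,:4]) for i in range(1,n) if st[i,4]>=amin]
def hsv(im): return cv2.cvtColor(im,cv2.COLOR_RGB2HSV)
E
python3 - <<'E'
from h import *
t=hsv(cv2.imread("pics/top0.png")[...,::-1].copy());C=cam("top")
red=((t[...,0]<6)|(t[...,0]>172))&(t[...,1]>150)&(t[...,2]>80)
blue=(abs(t[...,0].astype(int)-110)<14)&(t[...,1]>130)
yel=(abs(t[...,0].astype(int)-27)<6)&(t[...,1]>130)
wh=(t[...,1]<60)&(t[...,2]>110)
box=(265,190,340,235)
for n,m,z in(("red",red,.0975),("blue",blue,.0975),("yel",yel,.085)):
    for b in blobs(m,box):print(n,b,onz(C,b[1],b[2],z).round(4))
for n,bx,z in(("rest",(340,225,390,265),.022),("block",(265,190,340,235),.045),("puller",(180,195,220,235),.041)):
    for b in blobs(wh,bx,20):print(n,b,onz(C,b[1],b[2],z).round(4))
m=np.zeros_like(t[...,0]);m[190:235,265:340]=(t[190:235,265:340,2]>60)
c=np.argwhere(m)[:,::-1].astype(np.float32);r=cv2.minAreaRect(c);bp=cv2.boxPoints(r)
print([onz(C,*p,.045).round(4) for p in bp])
im=cv2.imread("pics/top0.png");s=cv2.imread("pics/side0.png")
a=cv2.resize(im[190:240,175:225],(400,400),interpolation=2);b=cv2.resize(s[190:230,220:260],(400,400),interpolation=2)
cv2.imwrite("pics/pc.png",np.hstack([a,b]))
E
```

```text
red (31, np.float64(316.7), np.float64(209.6), np.int32(314), np.int32(207), np.int32(7), np.int32(6)) [ 0.5417 -0.0847  0.0975]
blue (30, np.float64(288.4), np.float64(212.6), np.int32(286), np.int32(210), np.int32(6), np.int32(6)) [ 0.5321 -0.01    0.0975]
yel (71, np.float64(315.8), np.float64(211.8), np.int32(311), np.int32(205), np.int32(12), np.int32(13)) [ 0.5373 -0.0831  0.085 ]
yel (56, np.float64(288.4), np.float64(215.5), np.int32(283), np.int32(209), np.int32(12), np.int32(12)) [ 0.5258 -0.0102  0.085 ]
rest (420, np.float64(364.6), np.float64(245.7), np.int32(353), np.int32(235), np.int32(24), np.int32(23)) [ 0.453  -0.2234  0.022 ]
block (1213, np.float64(301.7), np.float64(213.8), np.int32(274), np.int32(198), np.int32(57), np.int32(32)) [ 0.5356 -0.0468  0.045 ]
puller (170, np.float64(198.3), np.float64(218.6), np.int32(189), np.int32(211), np.int32(20), np.int32(16)) [0.5166 0.2378 0.041 ]
[array([0.5653, 0.0335, 0.045 ]), array([ 0.5847, -0.1188,  0.045 ]), array([ 0.5065, -0.1278,  0.045 ]), array([0.4872, 0.0234, 0.045 ])]
```

View pics/pc.png

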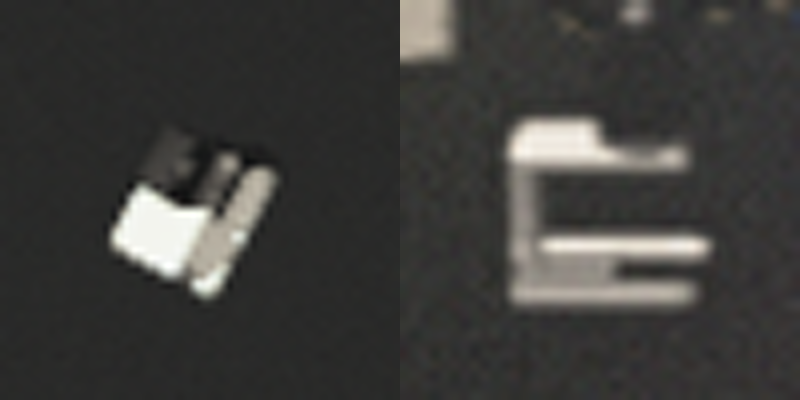

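The crop shows the puller with its riser at lower left and its fork pointing up and right, a yaw of about -30°. I'm moving the wrist camera over it.

```bash
python3 -m pendant '[{"hand":1,"delta_pos":[-0.05,-0.03,0],"turn":0},{"hand":1,"delta_pos":[-0.10,-0.06,0],"turn":0},{"hand":1,"delta_pos":[-0.15,-0.09,0],"turn":0},{"hand":1,"delta_pos":[-0.20,-0.12,0],"turn":0},{"hand":1,"delta_pos":[-0.25,-0.15,0],"turn":0}]'
python3 -m pendant '[{"hand":1,"delta_pos":[-0.05,-0.03,0],"turn":3},{"hand":1,"delta_pos":[-0.10,-0.06,0],"turn":6},{"hand":1,"delta_pos":[-0.15,-0.09,0],"turn":9},{"hand":1,"delta_pos":[-0.175,-0.102,0],"turn":11},{"hand":1,"delta_pos":[-0.175,-0.102,0],"turn":11}]'
cat > snap.py <<'E'
from h import *
import sys
n=sys.argv[1];s=state();im=capture("wrist");cv2.imwrite(f"pics/{n}.png",im[...,::-1])
np.save(f"pics/{n}.npy",np.r_[s["tcp_pos"],s["tool_rot"]]);print(s["time"],s["tcp_pos"].round(4),s["wrist_force"].round(2),s["torque"].round(3),s["dq"].round(2))
E
python3 snap.py w1
```

```text
time: 0.78
tcp_pos: [0.3985, 0.3913, 0.2053]
tool_rot: [-0.0, 0.163, 0.987, -0.0]
wrist_force: [0.7, 0.5, 0.4]
opening: 0.0937
grip_force: 0.0
time: 1.4
tcp_pos: [0.5313, 0.2386, 0.2051]
tool_rot: [-0.0, 0.258, 0.966, -0.0]
wrist_force: [0.5, 0.7, 0.3]
opening: 0.0938
grip_force: 0.0
1.4 [0.5313 0.2386 0.2051] [0.52 0.66 0.34] [0.015 0.031 0.041] [ 0.05 -0.02  0.02  0.01  0.01  0.  ]
```

View pics/w1.png

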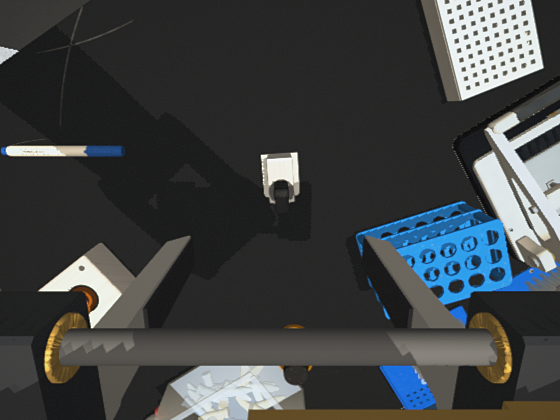

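Wrist view: the puller's white top bar has its rear edge at (262–298,153), and the black grip is at about (280,190). It is well aligned with the tool.

Run:
```python
from h import *
p=np.load("pics/w1.npy");C=cam("wrist",dict(tcp_pos=p[:3],tool_rot=p[3:]))
im=cv2.imread("pics/w1.png")[...,::-1].copy();t=hsv(im)
g=t[...,2].astype(int)
for v in range(148,212,4): print(v,' '.join('%3d'%x for x in g[v,254:308:2]))
m=(g>190);b=blobs(m,(250,140,310,215),30);print(b)
M=np.zeros_like(t[...,0]);M[140:215,250:310]=m[140:215,250:310]
for v in (156,162,168,174,180):
    u=np.where(M[v])[0];print(v,u.min(),u.max(),onz(C,u.min(),v,.041).round(4),onz(C,u.max(),v,.041).round(4))
Q=rot(p[3:]);print("tool x",Q[:,0].round(3),"y",Q[:,1].round(3))
```

```text
148  40  40  38  40  40  40  41  40  38  41  39  38  39  38  39  39  42  41  40  39  40  39  41  40  39  41  38
152  40  39  39  39  37  35  33  38  36  36  36  39  42  42  44  46  54  61  77 114 146 176  38  38  39  40  40
156  40  40  37  86 253 249 255 110 107 106 106 105 103 101 100 100  99 101 104 244 242 255  56  39  40  38  38
160  39  40  38  49 252 175 160 250 247 248 247 248 246 245 245 243 242 242 244 211 242 251  80  39  41  40  39
164  38  40  39  28 254 168 147 243 240 240 240 241 240 240 240 240 241 240 243 215 242 247 118  34  41  39  40
168  40  42  39  27 252 194 158 242 240 240 240 240 240 240 240 240 241 240 242 221 241 244 148  32  40  41  40
172  39  41  41  35 159 200 168 241 241 240 240 240 240 240 240 240 241 240 241 229 241 244 153  33  40  39  40
176  39  39  39  38  95 198 157 232 241 240 240 240 240 240 240 240 240 240 240 233 238 244 171  33  39  40  39
180  41  37  39  36  86 200 164 223 242 245 254 187  99  88  69  77 185 249 243 238 237 245 213  38  40  37  41
184  29  35  40  40  57 221 165 210 249  84  33  28  21  30  31  35  24 118 116 248 163 170 
[... 440 characters left out ...]
113  26  28  27  30  31  28
204  27  30  30  30  31  29  31  28  31  32  49  33  38  36  36  37  34  28  25  27  31  31  26  28  29  30  30
208  30  31  28  30  30  29  31  27  31  42  35  35  38  37  36  36  37  32  30  28  30  29  28  30  30  30  31
[(744, np.float64(282.8), np.float64(169.0), np.int32(267), np.int32(153), np.int32(32), np.int32(32))]
156 261 296 [0.4939 0.2397 0.041 ] [0.5112 0.2699 0.041 ]
162 267 297 [0.502  0.2419 0.041 ] [0.517  0.2679 0.041 ]
168 262 297 [0.5047 0.2344 0.041 ] [0.5222 0.2649 0.041 ]
174 268 297 [0.513  0.2366 0.041 ] [0.5276 0.262  0.041 ]
180 263 298 [0.5158 0.2291 0.041 ] [0.5335 0.2599 0.041 ]
tool x [-0.867  0.499  0.   ] y [ 0.499  0.867 -0.   ]
```

Run:
```python
from h import *
p=np.load("pics/w1.npy");C=cam("wrist",dict(tcp_pos=p[:3],tool_rot=p[3:]))
f=lambda u,v,z:onz(C,u,v,z)
for z,L in((.004,((261,156,264,188),(297.5,156,299.5,192))),(.041,((267,162,269,184),(292,158,293,180)))):
    for a,b,c,d in L:
        P,Q=f(a,b,z),f(c,d,z);w=Q-P;print(z,P.round(4),Q.round(4),np.degrees(np.arctan2(w[1],w[0])).round(1))
r=f(279.8,158,.041);Q=rot(p[3:])
for yaw in(-30,-33,-35,-37):
    y=np.radians(yaw);a=r[:2]+.034*np.array([np.cos(y),np.sin(y)]);print(yaw,a.round(4),"grip delta tool xy",(Q.T[:2,:2]@(a-p[:2])).round(4))
print("grip top back", [f(u,200,.083).round(4) for u in (271,274,288,292)])
```

```text
0.004 [0.4971 0.2357 0.004 ] [0.5299 0.2203 0.004 ] -25.2
0.004 [0.5172 0.2706 0.004 ] [0.5539 0.2528 0.004 ] -25.8
0.041 [0.502  0.2419 0.041 ] [0.5224 0.2323 0.041 ] -25.2
0.041 [0.511  0.2655 0.041 ] [0.5309 0.2555 0.041 ] -26.7
-30 [0.5344 0.2379] grip delta tool xy [-0.0029  0.001 ]
-33 [0.5334 0.2364] grip delta tool xy [-0.0029 -0.0008]
-35 [0.5328 0.2354] grip delta tool xy [-0.0028 -0.002 ]
-37 [0.5321 0.2345] grip delta tool xy [-0.0027 -0.0032]
grip top back [array([0.5289, 0.2318, 0.083 ]), array([0.5302, 0.2342, 0.083 ]), array([0.5365, 0.2452, 0.083 ]), array([0.5383, 0.2483, 0.083 ])]
```

```bash
python3 -m pendant '[{"hand":1,"delta_pos":[-0.003,0.0035,0.04],"turn":-4},{"hand":1,"delta_pos":[-0.003,0.0035,0.09],"turn":-4},{"hand":1,"delta_pos":[-0.003,0.0035,0.13],"turn":-4},{"hand":1,"delta_pos":[-0.003,0.0035,0.157],"turn":-4},{"hand":1,"delta_pos":[-0.003,0.0035,0.157],"turn":-4}]'
python3 -m pendant '[{"hand":-0.6,"delta_pos":[0,0,0],"turn":0},{"hand":-0.6,"delta_pos":[0,0,0],"turn":0},{"hand":-0.6,"delta_pos":[0,0,0],"turn":0}]' 20; python3 snap.py w2
```

```text
time: 2.08
tcp_pos: [0.5318, 0.2422, 0.0461]
tool_rot: [-0.003, 0.222, 0.975, -0.001]
wrist_force: [0.6, 0.3, 0.4]
opening: 0.0938
grip_force: 0.0
time: 2.45
tcp_pos: [0.5356, 0.2418, 0.0497]
tool_rot: [0.001, 0.223, 0.975, 0.0]
wrist_force: [-0.8, -0.2, -0.6]
opening: 0.0675
grip_force: 0.0
2.45 [0.5356 0.2418 0.0497] [-0.84 -0.18 -0.56] [-0.005 -0.002  0.014] [-0.    0.01  0.   -0.   -0.   -0.  ]
```

View pics/w2.png

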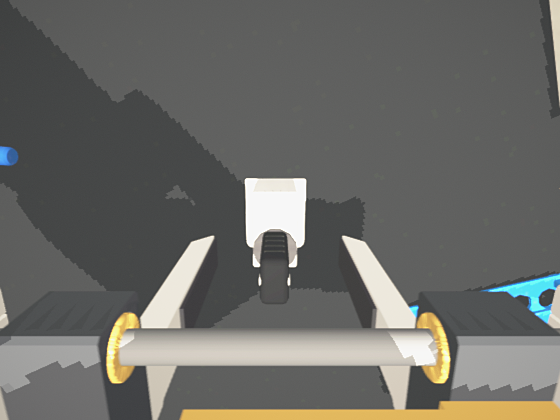

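The view is square: white bar centred at u≈276, grip at 275, fingers centred at 278. I'm closing on the grip.

```bash
python3 -m pendant '[{"hand":-0.6,"delta_pos":[0,-0.001,0.003],"turn":0},{"hand":-0.8,"delta_pos":[0,-0.001,0.003],"turn":0},{"hand":-0.9,"delta_pos":[0,-0.001,0.003],"turn":0},{"hand":-1,"delta_pos":[0,-0.001,0.003],"turn":0},{"hand":-1,"delta_pos":[0,-0.001,0.003],"turn":0}]' 30
python3 -m pendant '[{"hand":-1,"delta_pos":[0,0,0],"turn":0},{"hand":-1,"delta_pos":[0,0,0],"turn":0},{"hand":-1,"delta_pos":[0,0,0],"turn":0},{"hand":-1,"delta_pos":[0,0,0],"turn":0},{"hand":-1,"delta_pos":[0,0,0],"turn":0}]' 50
```

```text
time: 3.12
tcp_pos: [0.5345, 0.2406, 0.0455]
tool_rot: [0.0, 0.223, 0.975, 0.0]
wrist_force: [0.4, 1.8, -2.0]
opening: 0.0137
grip_force: 29.9
time: 3.75
tcp_pos: [0.5344, 0.2406, 0.0454]
tool_rot: [0.0, 0.223, 0.975, -0.0]
wrist_force: [0.1, -0.5, -0.2]
opening: 0.0137
grip_force: 50.0
```

```bash
python3 -m pendant '[{"hand":-1,"delta_pos":[0,0,-0.01],"turn":0},{"hand":-1,"delta_pos":[0,0,-0.04],"turn":0},{"hand":-1,"delta_pos":[0,0,-0.08],"turn":0},{"hand":-1,"delta_pos":[0,0,-0.12],"turn":0},{"hand":-1,"delta_pos":[0,0,-0.155],"turn":0}]'
python3 -m pendant '[{"hand":-1,"delta_pos":[-0.015,-0.021,0],"turn":0},{"hand":-1,"delta_pos":[-0.044,-0.062,0],"turn":0},{"hand":-1,"delta_pos":[-0.073,-0.102,0],"turn":0},{"hand":-1,"delta_pos":[-0.102,-0.142,0],"turn":0},{"hand":-1,"delta_pos":[-0.131,-0.182,0],"turn":0}]'
python3 -m pendant '[{"hand":-1,"delta_pos":[-0.025,-0.035,0],"turn":0},{"hand":-1,"delta_pos":[-0.050,-0.070,0],"turn":0},{"hand":-1,"delta_pos":[-0.077,-0.108,0],"turn":0},{"hand":-1,"delta_pos":[-0.077,-0.108,0],"turn":0},{"hand":-1,"delta_pos":[-0.077,-0.108,0],"turn":0}]'
python3 snap.py w3
```

```text
time: 4.38
tcp_pos: [0.5344, 0.2407, 0.2026]
tool_rot: [0.0, 0.223, 0.975, 0.0]
wrist_force: [-0.1, 0.6, -1.3]
opening: 0.0134
grip_force: 50.0
time: 5.0
tcp_pos: [0.5732, 0.0183, 0.201]
tool_rot: [0.0, 0.223, 0.975, 0.0]
wrist_force: [0.7, -0.0, -1.4]
opening: 0.0134
grip_force: 50.0
time: 5.62
tcp_pos: [0.5953, -0.1105, 0.2005]
tool_rot: [-0.0, 0.223, 0.975, 0.0]
wrist_force: [0.7, 0.4, -1.5]
opening: 0.0137
grip_force: 50.0
5.625 [ 0.5953 -0.1105  0.2005] [ 0.7   0.44 -1.5 ] [ 0.047 -0.073  0.004] [ 0.02 -0.    0.01 -0.   -0.   -0.  ]
```

View pics/w3.png

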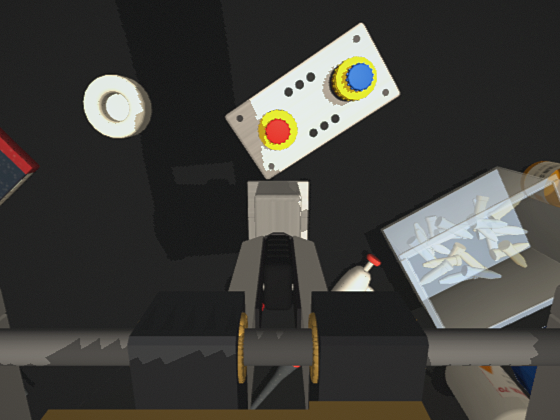

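The wrist view shows red at (278,131) in its yellow collar, blue at (360,77), the rest at (117,106), and the held puller's bar centred at u≈279.

```bash
cat > meas.py <<'E'
from h import *
import sys
n=sys.argv[1];p=np.load(f"pics/{n}.npy");C=cam("wrist",dict(tcp_pos=p[:3],tool_rot=p[3:]));Q=rot(p[3:])
im=cv2.imread(f"pics/{n}.png")[...,::-1].copy();t=hsv(im);H=t[...,0].astype(int)
def tool(w): return (Q.T@(w-p[:3])).round(4)
red=((H<7)|(H>172))&(t[...,1]>150)&(t[...,2]>110)
yel=(abs(H-28)<7)&(t[...,1]>140)&(t[...,2]>90)
b=max(blobs(red,(160,0,430,230)));w=onz(C,b[1],b[2],.0975);print("red",b,w.round(4),"tool",tool(w))
k=np.zeros_like(t[...,0]);u,v=int(b[1]),int(b[2]);k[max(v-45,0):v+45,u-45:u+45]=(yel|red)[max(v-45,0):v+45,u-45:u+45]*255
cs=max(cv2.findContours(k,0,1)[0],key=cv2.contourArea);e=cv2.fitEllipse(cv2.convexHull(cs));print("rim ellipse",e)
for z in(.080,.085,.089):print(z,tool(onz(C,*e[0],z)))
c=C[0];d=.034*c["fx"]/np.mean(e[1]);print("depth rim",d,"-> z",C[1][2]-d*(-(C[2]@[(e[0][0]-c['cx'])/c['fx'],-(e[0][1]-c['cy'])/c['fy'],-1.])[2]))
wh=(t[...,2]>140)&(t[...,1]<70)
for b in blobs(wh,(60,40,170,160),800):print("rest",b)
k=np.zeros_like(t[...,0]);k[50:150,60:165]=(t[50:150,60:165,2]>110)*255
if k.any():
    cs=max(cv2.findContours(k,0,1)[0],key=cv2.contourArea);e=cv2.fitEllipse(cv2.convexHull(cs));w=onz(C,*e[0],.02);print("rest",e,w.round(4),tool(w))
g=t[...,2].astype(int)
print([g[v,279] for v in range(174,200)]);print("bar rear tool",[tool(onz(C,279,v,p[2]-.0044)) for v in(181,190,195)])
print(list(enumerate(g[215,240:320])) if 0 else g[215,244:314].tolist())
E
python3 meas.py w3
```

```text
red (448, np.float64(277.2), np.float64(130.9), np.int32(265), np.int32(119), np.int32(25), np.int32(25)) [ 0.5396 -0.085   0.0975] tool [ 0.0612 -0.0013  0.103 ]
rim ellipse ((277.37725830078125, 129.45713806152344), (39.07723617553711, 40.106170654296875), 7.226526260375977)
0.08 [ 0.0613 -0.0012  0.1205]
0.085 [ 0.0616 -0.0012  0.1155]
0.089 [ 0.0618 -0.0012  0.1115]
depth rim 0.29681488730974553 -> z 0.07767845017512987
rest (2872, np.float64(113.9), np.float64(106.0), np.int32(83), np.int32(75), np.int32(62), np.int32(63))
rest ((114.180908203125, 105.50865936279297), (60.101417541503906, 66.32817840576172), 146.955078125) [ 0.4501 -0.2237  0.02  ] [ 0.0814 -0.1652  0.1805]
[np.int64(31), np.int64(36), np.int64(34), np.int64(36), np.int64(34), np.int64(34), np.int64(49), np.int64(92), np.int64(89), np.int64(87), np.int64(89), np.int64(88), np.int64(88), np.int64(88), np.int64(88), np.int64(88), np.int64(88), np.int64(88), np.int64(89), np.int64(84), np.int64(90), np.int64(128), np.int64(145), np.int64(150), np.int64(163), np.int64(157)]
bar rear tool [array([ 0.0403, -0.0001,  0.0044]), array([ 0.0353, -0.0001,  0.0044]), array([ 0.0324, -0.0001,  0.0044])]
[27, 24, 18, 45, 138, 156, 154, 152, 152, 152, 132, 133, 145, 153, 153, 154, 152, 152, 154, 153, 153, 154, 155, 154, 152, 151, 151, 153, 156, 156, 155, 152, 148, 148, 149, 150, 151, 154, 154, 153, 151, 150, 151, 152, 152, 156, 157, 153, 152, 153, 155, 154, 156, 159, 160, 151, 194, 148, 147, 152, 153, 155, 158, 120, 56, 23, 35, 36, 36, 36]
```

```bash
python3 -m pendant '[{"hand":-1,"delta_pos":[0.03,0,0],"turn":0},{"hand":-1,"delta_pos":[0.06,-0.0005,0],"turn":0},{"hand":-1,"delta_pos":[0.085,-0.0005,0],"turn":0},{"hand":-1,"delta_pos":[0.085,-0.0005,0.03],"turn":0},{"hand":-1,"delta_pos":[0.085,-0.0005,0.059],"turn":0}]'
python3 -m pendant '[{"hand":-1,"delta_pos":[0,0,0.001],"turn":0},{"hand":-1,"delta_pos":[0,0,0.002],"turn":0},{"hand":-1,"delta_pos":[0,0,0.002],"turn":0},{"hand":-1,"delta_pos":[0,0,0.002],"turn":0}]'
python3 - <<'E'
from h import *
s=state();print(s["tcp_pos"].round(4),s["wrist_force"].round(2),s["torque"].round(3))
im=capture("side")
cv2.imwrite("pics/s4.png",cv2.resize(im[180:290,230:370,::-1],None,fx=5.5,fy=5.4,interpolation=2))
E
```

```text
time: 6.3
tcp_pos: [0.5187, -0.073, 0.1414]
tool_rot: [0.001, 0.222, 0.975, -0.0]
wrist_force: [-0.0, -0.0, -2.1]
opening: 0.014
grip_force: 50.0
time: 6.8
tcp_pos: [0.5195, -0.0746, 0.1406]
tool_rot: [0.001, 0.223, 0.975, -0.0]
wrist_force: [0.2, 0.3, -1.7]
opening: 0.0135
grip_force: 50.0
[ 0.5195 -0.0746  0.1406] [ 0.16  0.34 -1.68] [-0.066 -0.006  0.004]
```

View pics/s4.png

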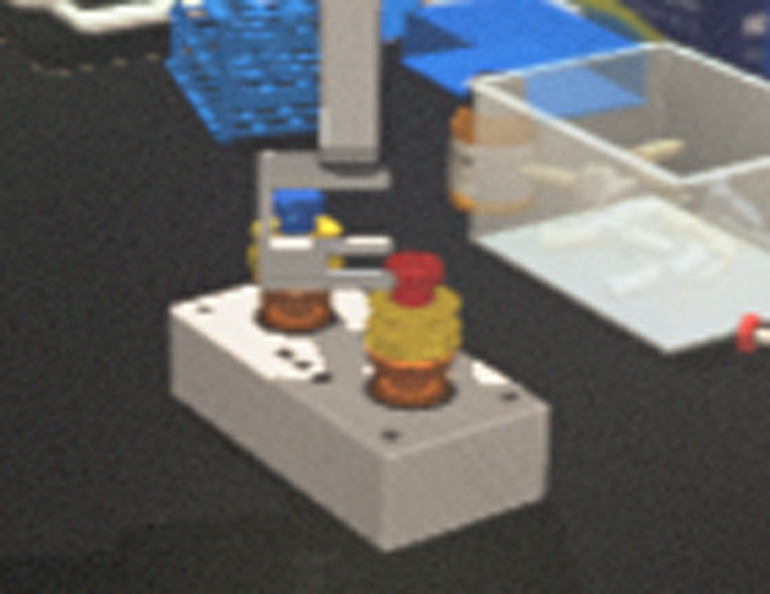

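The fork hangs above and behind the red collar, which sits low on its tube. I'm feeling downward for the rim.

```bash
python3 -m pendant '[{"hand":-1,"delta_pos":[0,0,0.0015],"turn":0},{"hand":-1,"delta_pos":[0,0,0.003],"turn":0},{"hand":-1,"delta_pos":[0,0,0.0045],"turn":0},{"hand":-1,"delta_pos":[0,0,0.0045],"turn":0}]'
python3 -m pendant '[{"hand":-1,"delta_pos":[0,0,0.0005],"turn":0},{"hand":-1,"delta_pos":[0,0,0.001],"turn":0},{"hand":-1,"delta_pos":[0,0,0.0015],"turn":0},{"hand":-1,"delta_pos":[0,0,0.0015],"turn":0}]'
```

```text
time: 7.35
tcp_pos: [0.5187, -0.0744, 0.1347]
tool_rot: [-0.0, 0.223, 0.975, 0.0]
wrist_force: [-0.4, -0.2, -0.8]
opening: 0.0137
grip_force: 50.0
time: 7.85
tcp_pos: [0.5188, -0.0744, 0.1334]
tool_rot: [-0.0, 0.223, 0.975, -0.0]
wrist_force: [0.2, 0.4, -2.1]
opening: 0.0136
grip_force: 50.0
```

```bash
python3 -m pendant '[{"hand":-1,"delta_pos":[0,0,0.0005],"turn":0},{"hand":-1,"delta_pos":[0,0,0.001],"turn":0},{"hand":-1,"delta_pos":[0,0,0.0015],"turn":0},{"hand":-1,"delta_pos":[0,0,0.0015],"turn":0}]'
python3 -m pendant '[{"hand":-1,"delta_pos":[0,0,0.0004],"turn":0},{"hand":-1,"delta_pos":[0,0,0.0008],"turn":0},{"hand":-1,"delta_pos":[0,0,0.001],"turn":0},{"hand":-1,"delta_pos":[0,0,0.001],"turn":0}]'
```

```text
time: 8.35
tcp_pos: [0.5188, -0.0745, 0.1319]
tool_rot: [-0.0, 0.223, 0.975, 0.0]
wrist_force: [0.7, 0.0, -1.3]
opening: 0.0138
grip_force: 50.0
time: 8.85
tcp_pos: [0.5188, -0.0744, 0.131]
tool_rot: [-0.0, 0.223, 0.975, 0.0]
wrist_force: [-0.4, -0.2, -2.4]
opening: 0.0136
grip_force: 50.0
```

```bash
python3 -m pendant '[{"hand":-1,"delta_pos":[0,0,0.0004],"turn":0},{"hand":-1,"delta_pos":[0,0,0.0008],"turn":0},{"hand":-1,"delta_pos":[0,0,0.001],"turn":0},{"hand":-1,"delta_pos":[0,0,0.001],"turn":0}]'
```

```text
time: 9.35
tcp_pos: [0.5188, -0.0744, 0.1299]
tool_rot: [-0.0, 0.223, 0.975, -0.0]
wrist_force: [0.9, 0.3, -2.4]
opening: 0.0138
grip_force: 50.0
```

```bash
python3 -m pendant '[{"hand":-1,"delta_pos":[0,0,0.0004],"turn":0},{"hand":-1,"delta_pos":[0,0,0.0008],"turn":0},{"hand":-1,"delta_pos":[0,0,0.001],"turn":0},{"hand":-1,"delta_pos":[0,0,0.001],"turn":0}]'
```

```text
time: 9.85
tcp_pos: [0.5188, -0.0744, 0.1289]
tool_rot: [-0.0, 0.223, 0.975, 0.0]
wrist_force: [-0.3, -0.4, -1.9]
opening: 0.0136
grip_force: 50.0
```

```bash
python3 -m pendant '[{"hand":-1,"delta_pos":[0,0,0.0004],"turn":0},{"hand":-1,"delta_pos":[0,0,0.0008],"turn":0},{"hand":-1,"delta_pos":[0,0,0.001],"turn":0},{"hand":-1,"delta_pos":[0,0,0.001],"turn":0}]'
```

```text
time: 10.35
tcp_pos: [0.5188, -0.0744, 0.1279]
tool_rot: [-0.0, 0.223, 0.975, 0.0]
wrist_force: [-0.4, -0.3, -2.0]
opening: 0.014
grip_force: 50.0
```

```bash
python3 -m pendant '[{"hand":-1,"delta_pos":[0,0,0.0004],"turn":0},{"hand":-1,"delta_pos":[0,0,0.0007],"turn":0},{"hand":-1,"delta_pos":[0,0,0.0007],"turn":0}]'
```

```text
time: 10.72
tcp_pos: [0.5189, -0.0745, 0.1274]
tool_rot: [0.0, 0.223, 0.975, -0.0]
wrist_force: [0.1, 0.7, -0.2]
opening: 0.0138
grip_force: 50.0
```

```bash
python3 -m pendant '[{"hand":-1,"delta_pos":[0,0,0.0003],"turn":0},{"hand":-1,"delta_pos":[0,0,0.0005],"turn":0},{"hand":-1,"delta_pos":[0,0,0.0005],"turn":0}]'; python3 -c "
from rig import *
s=state();print(s['tcp_pos'].round(4),s['wrist_force'].round(2),s['torque'].round(3))"
```

```text
time: 11.1
tcp_pos: [0.519, -0.0745, 0.1273]
tool_rot: [0.0, 0.223, 0.975, -0.0]
wrist_force: [-1.7, -0.1, 4.0]
opening: 0.0133
grip_force: 50.0
[ 0.519  -0.0745  0.1273] [-1.7  -0.14  4.01] [ 0.188  0.333 -0.   ]
```

Contact at TCP z≈0.1275, so the rim top is at about 82.1 mm and the fork should enter with TCP at about 0.1200. I'll lift, back off, then lower.

```bash
python3 -m pendant '[{"hand":-1,"delta_pos":[0,0,-0.004],"turn":0},{"hand":-1,"delta_pos":[0.009,0,-0.004],"turn":0},{"hand":-1,"delta_pos":[0.018,0,-0.004],"turn":0},{"hand":-1,"delta_pos":[0.018,0,0.003],"turn":0},{"hand":-1,"delta_pos":[0.018,0,0.0067],"turn":0}]'
python3 -m pendant '[{"hand":-1,"delta_pos":[0,0,0],"turn":0},{"hand":-1,"delta_pos":[0,0,0],"turn":0}]'
python3 -c "
from rig import *
s=state();print(s['tcp_pos'].round(4),s['wrist_force'].round(2),s['torque'].round(3))"
```

```text
time: 11.72
tcp_pos: [0.5022, -0.0665, 0.1193]
tool_rot: [-0.0, 0.223, 0.975, 0.0]
wrist_force: [0.2, 0.9, -1.7]
opening: 0.0134
grip_force: 50.0
time: 11.98
tcp_pos: [0.5028, -0.0667, 0.1201]
tool_rot: [0.0, 0.223, 0.975, -0.0]
wrist_force: [0.5, -0.3, -1.4]
opening: 0.0132
grip_force: 50.0
[ 0.5028 -0.0667  0.1201] [ 0.49 -0.3  -1.37] [ 0.011  0.014 -0.   ]
```

```bash
python3 -m pendant '[{"hand":-1,"delta_pos":[-0.004,0,0],"turn":0},{"hand":-1,"delta_pos":[-0.008,0,0],"turn":0},{"hand":-1,"delta_pos":[-0.011,0,0],"turn":0},{"hand":-1,"delta_pos":[-0.014,0,0],"turn":0}]'
```

```text
time: 12.48
tcp_pos: [0.5155, -0.0728, 0.1201]
tool_rot: [0.0, 0.223, 0.975, -0.0]
wrist_force: [-0.6, 0.1, -1.8]
opening: 0.0139
grip_force: 50.0
```

```bash
python3 -m pendant '[{"hand":-1,"delta_pos":[-0.003,0,0],"turn":0},{"hand":-1,"delta_pos":[-0.006,0,0],"turn":0},{"hand":-1,"delta_pos":[-0.009,0,0],"turn":0},{"hand":-1,"delta_pos":[-0.009,0,0],"turn":0}]'; python3 -c "
from rig import *
s=state();print(s['tcp_pos'].round(4),s['wrist_force'].round(2),s['torque'].round(3))"
```

```text
time: 12.98
tcp_pos: [0.5235, -0.0767, 0.1201]
tool_rot: [0.0, 0.223, 0.975, -0.0]
wrist_force: [0.7, 0.9, -1.9]
opening: 0.0133
grip_force: 50.0
[ 0.5235 -0.0767  0.1201] [ 0.75  0.86 -1.86] [-0.034 -0.028 -0.027]
```

```bash
python3 -m pendant '[{"hand":-1,"delta_pos":[-0.0025,0,0],"turn":0},{"hand":-1,"delta_pos":[-0.005,0,0],"turn":0},{"hand":-1,"delta_pos":[-0.0075,0,0],"turn":0},{"hand":-1,"delta_pos":[-0.0075,0,0],"turn":0}]'; python3 -c "
from rig import *
s=state();print(s['tcp_pos'].round(4),s['wrist_force'].round(2),s['torque'].round(3))"
```

```text
time: 13.48
tcp_pos: [0.5302, -0.08, 0.1201]
tool_rot: [0.0, 0.223, 0.975, -0.0]
wrist_force: [-0.4, -1.0, -2.2]
opening: 0.0137
grip_force: 50.0
[ 0.5302 -0.08    0.1201] [-0.38 -0.98 -2.22] [-0.021  0.008 -0.008]
```

```bash
python3 -m pendant '[{"hand":-1,"delta_pos":[-0.0015,0,0],"turn":0},{"hand":-1,"delta_pos":[-0.003,0,0],"turn":0},{"hand":-1,"delta_pos":[-0.0045,0,0],"turn":0},{"hand":-1,"delta_pos":[-0.0045,0,0],"turn":0}]'; python3 -c "
from rig import *
s=state();print(s['tcp_pos'].round(4),s['wrist_force'].round(2),s['torque'].round(3))"
```

```text
time: 13.98
tcp_pos: [0.5342, -0.0819, 0.1201]
tool_rot: [0.0, 0.223, 0.975, -0.0]
wrist_force: [0.5, 0.0, -2.5]
opening: 0.0136
grip_force: 50.0
[ 0.5342 -0.0819  0.1201] [ 0.51  0.02 -2.51] [-0.035 -0.006 -0.065]
```

```bash
python3 -m pendant '[{"hand":-1,"delta_pos":[-0.0007,0,0],"turn":0},{"hand":-1,"delta_pos":[-0.0015,0,0],"turn":0},{"hand":-1,"delta_pos":[-0.0015,0,0],"turn":0}]'
```

```text
time: 14.35
tcp_pos: [0.5355, -0.0825, 0.1201]
tool_rot: [0.0, 0.223, 0.975, 0.0]
wrist_force: [-0.1, -0.1, -1.9]
opening: 0.0138
grip_force: 50.0
```

```bash
python3 -m pendant '[{"hand":-1,"delta_pos":[-0.0005,0,0],"turn":0},{"hand":-1,"delta_pos":[-0.001,0,0],"turn":0},{"hand":-1,"delta_pos":[-0.001,0,0],"turn":0}]'
```

```text
time: 14.72
tcp_pos: [0.5364, -0.0829, 0.12]
tool_rot: [-0.0, 0.223, 0.975, 0.0]
wrist_force: [-0.5, 0.5, -1.8]
opening: 0.0139
grip_force: 50.0
```

```bash
python3 -m pendant '[{"hand":-1,"delta_pos":[-0.0004,0,0],"turn":0},{"hand":-1,"delta_pos":[-0.0008,0,0],"turn":0},{"hand":-1,"delta_pos":[-0.0008,0,0],"turn":0}]'
```

```text
time: 15.1
tcp_pos: [0.5371, -0.0833, 0.1201]
tool_rot: [0.0, 0.223, 0.975, -0.0]
wrist_force: [0.8, 0.5, -2.6]
opening: 0.0137
grip_force: 50.0
```

```bash
python3 -m pendant '[{"hand":-1,"delta_pos":[-0.0004,0,0],"turn":0},{"hand":-1,"delta_pos":[-0.0007,0,0],"turn":0},{"hand":-1,"delta_pos":[-0.0007,0,0],"turn":0}]'
```

```text
time: 15.48
tcp_pos: [0.5378, -0.0836, 0.1201]
tool_rot: [0.0, 0.223, 0.975, 0.0]
wrist_force: [-0.2, -0.6, -2.4]
opening: 0.0136
grip_force: 50.0
```

```bash
python3 -m pendant '[{"hand":-1,"delta_pos":[-0.0003,0,0],"turn":0},{"hand":-1,"delta_pos":[-0.0005,0,0],"turn":0},{"hand":-1,"delta_pos":[-0.0005,0,0],"turn":0}]'; python3 -c "
from rig import *
s=state();print(s['tcp_pos'].round(4),s['wrist_force'].round(2),s['torque'].round(3))"
```

```text
time: 15.85
tcp_pos: [0.5382, -0.0838, 0.1201]
tool_rot: [0.0, 0.223, 0.975, -0.0]
wrist_force: [-0.4, 0.5, -3.0]
opening: 0.0136
grip_force: 50.0
[ 0.5382 -0.0838  0.1201] [-0.42  0.47 -3.04] [-0.004 -0.026 -0.032]
```

```bash
python3 -m pendant '[{"hand":-1,"delta_pos":[-0.0003,0,0],"turn":0},{"hand":-1,"delta_pos":[-0.0005,0,0],"turn":0},{"hand":-1,"delta_pos":[-0.0005,0,0],"turn":0}]'
```

```text
time: 16.23
tcp_pos: [0.5386, -0.084, 0.1201]
tool_rot: [-0.0, 0.223, 0.975, 0.0]
wrist_force: [0.1, 0.8, -1.5]
opening: 0.0139
grip_force: 50.0
```

```bash
python3 -m pendant '[{"hand":-1,"delta_pos":[-0.0003,0,0],"turn":0},{"hand":-1,"delta_pos":[-0.0005,0,0],"turn":0},{"hand":-1,"delta_pos":[-0.0005,0,0],"turn":0}]'; python3 -c "
from rig import *
s=state();print(s['tcp_pos'].round(4),s['wrist_force'].round(2),s['torque'].round(3))"
```

```text
time: 16.6
tcp_pos: [0.5391, -0.0842, 0.1201]
tool_rot: [-0.0, 0.223, 0.975, -0.0]
wrist_force: [-0.1, -0.5, -0.8]
opening: 0.0138
grip_force: 50.0
[ 0.5391 -0.0842  0.1201] [-0.1  -0.46 -0.78] [-0.003 -0.022 -0.003]
```

```bash
python3 -m pendant '[{"hand":-1,"delta_pos":[-0.0003,0,0],"turn":0},{"hand":-1,"delta_pos":[-0.0005,0,0],"turn":0},{"hand":-1,"delta_pos":[-0.0005,0,0],"turn":0}]'
```

```text
time: 16.98
tcp_pos: [0.5393, -0.0843, 0.12]
tool_rot: [-0.0, 0.223, 0.975, 0.0]
wrist_force: [-0.9, 0.1, -0.9]
opening: 0.0136
grip_force: 50.0
```

```bash
python3 -m pendant '[{"hand":-1,"delta_pos":[-0.0003,0,0],"turn":0},{"hand":-1,"delta_pos":[-0.0005,0,0],"turn":0},{"hand":-1,"delta_pos":[-0.0005,0,0],"turn":0}]'; python3 -c "
from rig import *
s=state();print(s['tcp_pos'].round(4),s['wrist_force'].round(2),s['torque'].round(3))"
```

```text
time: 17.35
tcp_pos: [0.5397, -0.0845, 0.12]
tool_rot: [-0.0, 0.223, 0.975, 0.0]
wrist_force: [-3.0, 1.2, 0.2]
opening: 0.0137
grip_force: 50.0
[ 0.5397 -0.0845  0.12  ] [-2.97  1.25  0.23] [ 0.29   0.643 -0.026]
```

Throat contact at about 3 N, so I'm easing upward slowly.

```bash
python3 -m pendant '[{"hand":-1,"delta_pos":[0,0,-0.0004],"turn":0},{"hand":-1,"delta_pos":[0,0,-0.0008],"turn":0},{"hand":-1,"delta_pos":[0,0,-0.0012],"turn":0},{"hand":-1,"delta_pos":[0,0,-0.0016],"turn":0},{"hand":-1,"delta_pos":[0,0,-0.002],"turn":0}]'; python3 -c "
from rig import *
s=state();print(s['tcp_pos'].round(4),s['wrist_force'].round(2),s['torque'].round(3))"
```

```text
time: 17.98
tcp_pos: [0.5398, -0.0846, 0.1217]
tool_rot: [-0.0, 0.223, 0.975, 0.0]
wrist_force: [-1.0, -0.6, -4.8]
opening: 0.0139
grip_force: 50.0
[ 0.5398 -0.0846  0.1217] [-0.96 -0.57 -4.79] [ 0.049  0.148 -0.019]
```

```bash
python3 -m pendant '[{"hand":-1,"delta_pos":[0,0,-0.0004],"turn":0},{"hand":-1,"delta_pos":[0,0,-0.0008],"turn":0},{"hand":-1,"delta_pos":[0,0,-0.0012],"turn":0}]'; python3 -c "
from rig import *
s=state();print(s['tcp_pos'].round(4),s['wrist_force'].round(2),s['torque'].round(3))"
```

```text
time: 18.35
tcp_pos: [0.5395, -0.0844, 0.1227]
tool_rot: [-0.001, 0.223, 0.975, 0.0]
wrist_force: [-0.8, 1.6, -7.1]
opening: 0.0137
grip_force: 50.0
[ 0.5395 -0.0844  0.1227] [-0.79  1.57 -7.11] [ 0.097  0.307 -0.003]
```

```bash
python3 -m pendant '[{"hand":-1,"delta_pos":[0,0,-0.0004],"turn":0},{"hand":-1,"delta_pos":[0,0,-0.0008],"turn":0},{"hand":-1,"delta_pos":[0,0,-0.0012],"turn":0},{"hand":-1,"delta_pos":[0,0,-0.0016],"turn":0}]'; python3 -c "
from rig import *
s=state();print(s['tcp_pos'].round(4),s['wrist_force'].round(2),s['torque'].round(3))"
```

```text
time: 18.85
tcp_pos: [0.5401, -0.0847, 0.1251]
tool_rot: [0.0, 0.223, 0.975, -0.0]
wrist_force: [-2.1, 0.7, -4.2]
opening: 0.0139
grip_force: 50.0
[ 0.5401 -0.0847  0.1251] [-2.06  0.71 -4.19] [0.169 0.502 0.038]
```

```bash
python3 -m pendant '[{"hand":-1,"delta_pos":[0,0,-0.0004],"turn":0},{"hand":-1,"delta_pos":[0,0,-0.0008],"turn":0},{"hand":-1,"delta_pos":[0,0,-0.0012],"turn":0},{"hand":-1,"delta_pos":[0,0,-0.0016],"turn":0}]'; python3 -c "
from rig import *
s=state();print(s['tcp_pos'].round(4),s['wrist_force'].round(2),s['torque'].round(3))"
```

```text
time: 19.35
tcp_pos: [0.5406, -0.0849, 0.1271]
tool_rot: [0.001, 0.223, 0.975, -0.0]
wrist_force: [-0.6, -0.1, -2.5]
opening: 0.0138
grip_force: 50.0
[ 0.5406 -0.0849  0.1271] [-0.58 -0.13 -2.5 ] [0.018 0.056 0.003]
```

Released at about 5 mm of rise. I'm continuing straight up until the plug is clear.

```bash
python3 -m pendant '[{"hand":-1,"delta_pos":[0,0,-0.001],"turn":0},{"hand":-1,"delta_pos":[0,0,-0.002],"turn":0},{"hand":-1,"delta_pos":[0,0,-0.0035],"turn":0},{"hand":-1,"delta_pos":[0,0,-0.005],"turn":0},{"hand":-1,"delta_pos":[0,0,-0.0065],"turn":0}]'
python3 -m pendant '[{"hand":-1,"delta_pos":[0,0,-0.0015],"turn":0},{"hand":-1,"delta_pos":[0,0,-0.003],"turn":0},{"hand":-1,"delta_pos":[0,0,-0.0045],"turn":0},{"hand":-1,"delta_pos":[0,0,-0.006],"turn":0},{"hand":-1,"delta_pos":[0,0,-0.0075],"turn":0}]'
python3 -m pendant '[{"hand":-1,"delta_pos":[0,0,-0.002],"turn":0},{"hand":-1,"delta_pos":[0,0,-0.005],"turn":0},{"hand":-1,"delta_pos":[0,0,-0.01],"turn":0},{"hand":-1,"delta_pos":[0,0,-0.016],"turn":0},{"hand":-1,"delta_pos":[0,0,-0.02],"turn":0}]'
python3 - <<'E'
from h import *
s=state();print(s["tcp_pos"].round(4),s["wrist_force"].round(2),s["torque"].round(3))
im=capture("side")
cv2.imwrite("pics/s5.png",cv2.resize(im[160:280,240:360,::-1],None,fx=5,fy=5,interpolation=2))
E
```

```text
time: 19.98
tcp_pos: [0.5401, -0.0847, 0.1331]
tool_rot: [0.0, 0.223, 0.975, -0.0]
wrist_force: [0.1, -1.2, -2.6]
opening: 0.0138
grip_force: 50.0
time: 20.6
tcp_pos: [0.54, -0.0847, 0.1405]
tool_rot: [-0.0, 0.223, 0.975, 0.0]
wrist_force: [-0.2, -0.6, -1.8]
opening: 0.0135
grip_force: 50.0
time: 21.22
tcp_pos: [0.5402, -0.0847, 0.1612]
tool_rot: [0.0, 0.223, 0.975, -0.0]
wrist_force: [-0.4, 0.6, -2.4]
opening: 0.0134
grip_force: 50.0
[ 0.5402 -0.0847  0.1612] [-0.42  0.61 -2.37] [-0.016  0.004 -0.004]
```

View pics/s5.png

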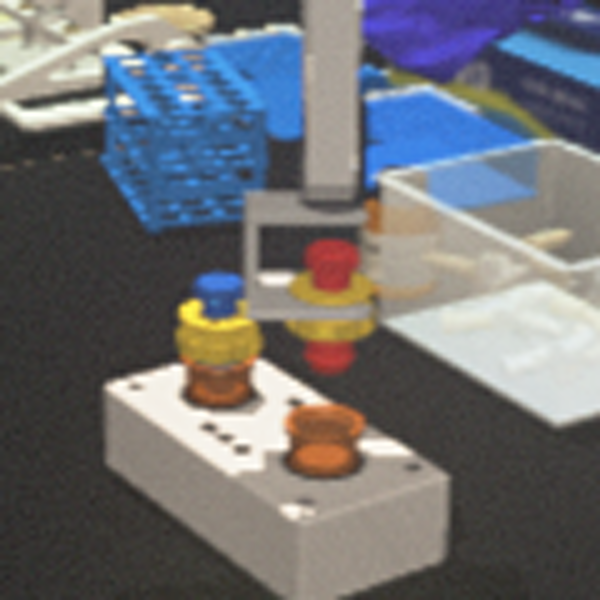

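Stopper is out, hanging upright on the fork (head at crop (330,265), plug well above the tube). I'm carrying it gently to a viewing pose near the rest.

```bash
python3 -m pendant '[{"hand":-1,"delta_pos":[-0.002,-0.008,0],"turn":0},{"hand":-1,"delta_pos":[-0.008,-0.025,0],"turn":0},{"hand":-1,"delta_pos":[-0.014,-0.045,0],"turn":0},{"hand":-1,"delta_pos":[-0.020,-0.066,0],"turn":0},{"hand":-1,"delta_pos":[-0.026,-0.087,0],"turn":0}]'
python3 -m pendant '[{"hand":-1,"delta_pos":[-0.006,-0.021,0],"turn":0},{"hand":-1,"delta_pos":[-0.011,-0.042,0],"turn":0},{"hand":-1,"delta_pos":[-0.015,-0.060,0],"turn":0},{"hand":-1,"delta_pos":[-0.018,-0.071,0],"turn":0},{"hand":-1,"delta_pos":[-0.019,-0.077,0],"turn":0}]'
python3 -m pendant '[{"hand":-1,"delta_pos":[0,0,0],"turn":0},{"hand":-1,"delta_pos":[0,0,0],"turn":0}]'
python3 snap.py w6
```

```text
time: 21.9
tcp_pos: [0.525, -0.1764, 0.1603]
tool_rot: [-0.0, 0.224, 0.975, -0.0]
wrist_force: [0.2, -0.4, -2.5]
opening: 0.0135
grip_force: 50.0
time: 22.52
tcp_pos: [0.5091, -0.2525, 0.1605]
tool_rot: [0.0, 0.223, 0.975, 0.0]
wrist_force: [-0.4, 0.1, -2.6]
opening: 0.0139
grip_force: 50.0
time: 22.78
tcp_pos: [0.5093, -0.2514, 0.1604]
tool_rot: [-0.0, 0.223, 0.975, 0.0]
wrist_force: [-0.1, -0.4, -1.9]
opening: 0.0138
grip_force: 50.0
22.775 [ 0.5093 -0.2514  0.1604] [-0.15 -0.44 -1.88] [ 0.03  -0.043 -0.01 ] [ 0. -0.  0. -0.  0. -0.]
```

View pics/w6.png

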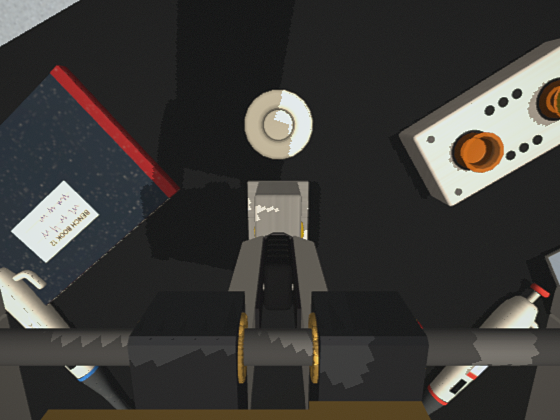

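Rest is centred at about (279,124.5), directly behind the puller in the image.

Run:
```python
from h import *
p=np.load("pics/w6.npy");C=cam("wrist",dict(tcp_pos=p[:3],tool_rot=p[3:]));Q=rot(p[3:])
t=hsv(cv2.imread("pics/w6.png")[...,::-1].copy())
k=np.zeros_like(t[...,0]);k[80:172,235:325]=(t[80:172,235:325,2]>85)*255
e=cv2.fitEllipse(cv2.convexHull(max(cv2.findContours(k,0,1)[0],key=cv2.contourArea)));print(e)
for uv,z in((e[0],.020),((278.5,124),.022)):print((Q.T@(onz(C,*uv,z)-p[:3])).round(4))
```

```text
((278.25677490234375, 123.90174865722656), (68.30697631835938, 69.73137664794922), 176.02447509765625)
[ 0.0651 -0.0004  0.1404]
[ 0.0651 -0.0002  0.1384]
```

```bash
python3 -m pendant '[{"hand":-1,"delta_pos":[0.004,0,0],"turn":0},{"hand":-1,"delta_pos":[0.014,0,0],"turn":0},{"hand":-1,"delta_pos":[0.025,0,0],"turn":0},{"hand":-1,"delta_pos":[0.037,0,0],"turn":0},{"hand":-1,"delta_pos":[0.048,0,0],"turn":0}]'
python3 -m pendant '[{"hand":-1,"delta_pos":[0.008,0,0],"turn":0},{"hand":-1,"delta_pos":[0.013,0,0],"turn":0},{"hand":-1,"delta_pos":[0.016,0,0],"turn":0},{"hand":-1,"delta_pos":[0.017,0,0],"turn":0},{"hand":-1,"delta_pos":[0.017,0,0],"turn":0}]'
python3 -m pendant '[{"hand":-1,"delta_pos":[0,0,0.003],"turn":0},{"hand":-1,"delta_pos":[0,0,0.010],"turn":0},{"hand":-1,"delta_pos":[0,0,0.019],"turn":0},{"hand":-1,"delta_pos":[0,0,0.026],"turn":0},{"hand":-1,"delta_pos":[0,0,0.030],"turn":0}]'
python3 - <<'E'
from h import *
s=state();print(s["tcp_pos"].round(4),s["wrist_force"].round(2),s["torque"].round(3))
im=capture("side")
cv2.imwrite("pics/s7.png",cv2.resize(im[230:350,240:360,::-1],None,fx=5,fy=5,interpolation=2))
E
```

```text
time: 23.45
tcp_pos: [0.4651, -0.2306, 0.1605]
tool_rot: [-0.0, 0.223, 0.975, -0.0]
wrist_force: [0.0, -0.6, -1.2]
opening: 0.0135
grip_force: 50.0
time: 24.08
tcp_pos: [0.4508, -0.2237, 0.1605]
tool_rot: [0.0, 0.223, 0.975, -0.0]
wrist_force: [0.3, 0.4, -2.0]
opening: 0.0142
grip_force: 50.0
time: 24.7
tcp_pos: [0.4504, -0.2234, 0.1296]
tool_rot: [-0.001, 0.223, 0.975, 0.0]
wrist_force: [0.2, 0.5, -1.9]
opening: 0.0138
grip_force: 50.0
[ 0.4504 -0.2234  0.1296] [ 0.23  0.52 -1.93] [-0.009  0.026 -0.044]
```

View pics/s7.png

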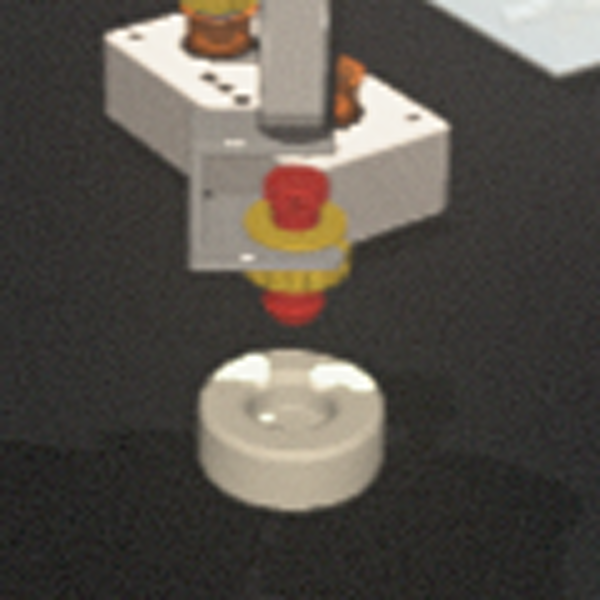

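The stopper hangs centred over the rest's hole (295 against 292 px in the crop). I'm lowering it.

```bash
python3 -m pendant '[{"hand":-1,"delta_pos":[0,0,0.005],"turn":0},{"hand":-1,"delta_pos":[0,0,0.014],"turn":0},{"hand":-1,"delta_pos":[0,0,0.024],"turn":0},{"hand":-1,"delta_pos":[0,0,0.032],"turn":0},{"hand":-1,"delta_pos":[0,0,0.037],"turn":0}]'
python3 -m pendant '[{"hand":-1,"delta_pos":[0,0,0.0015],"turn":0},{"hand":-1,"delta_pos":[0,0,0.003],"turn":0},{"hand":-1,"delta_pos":[0,0,0.003],"turn":0},{"hand":-1,"delta_pos":[0,0,0.003],"turn":0}]'
```

```text
time: 25.38
tcp_pos: [0.4504, -0.2234, 0.0926]
tool_rot: [-0.0, 0.223, 0.975, 0.0]
wrist_force: [-0.2, -0.2, -1.4]
opening: 0.0133
grip_force: 50.0
time: 25.88
tcp_pos: [0.4508, -0.2238, 0.0907]
tool_rot: [0.0, 0.223, 0.975, -0.0]
wrist_force: [0.4, 0.4, -2.2]
opening: 0.0135
grip_force: 50.0
```

```bash
python3 -m pendant '[{"hand":-1,"delta_pos":[0,0,0.001],"turn":0},{"hand":-1,"delta_pos":[0,0,0.002],"turn":0},{"hand":-1,"delta_pos":[0,0,0.003],"turn":0},{"hand":-1,"delta_pos":[0,0,0.003],"turn":0}]'
```

```text
time: 26.38
tcp_pos: [0.4506, -0.2236, 0.0873]
tool_rot: [-0.0, 0.223, 0.975, 0.0]
wrist_force: [0.9, 0.6, -3.3]
opening: 0.0137
grip_force: 50.0
```

```bash
python3 -m pendant '[{"hand":-1,"delta_pos":[0,0,0.001],"turn":0},{"hand":-1,"delta_pos":[0,0,0.002],"turn":0},{"hand":-1,"delta_pos":[0,0,0.003],"turn":0},{"hand":-1,"delta_pos":[0,0,0.003],"turn":0}]'
```

```text
time: 26.88
tcp_pos: [0.4506, -0.2236, 0.0843]
tool_rot: [-0.0, 0.223, 0.975, 0.0]
wrist_force: [0.2, -0.6, -2.5]
opening: 0.0136
grip_force: 50.0
```

```bash
python3 -m pendant '[{"hand":-1,"delta_pos":[0,0,0.001],"turn":0},{"hand":-1,"delta_pos":[0,0,0.002],"turn":0},{"hand":-1,"delta_pos":[0,0,0.003],"turn":0},{"hand":-1,"delta_pos":[0,0,0.003],"turn":0}]'
```

```text
time: 27.38
tcp_pos: [0.4507, -0.2237, 0.0814]
tool_rot: [-0.0, 0.223, 0.975, -0.0]
wrist_force: [-0.6, -1.2, -2.4]
opening: 0.0139
grip_force: 50.0
```

```bash
python3 -m pendant '[{"hand":-1,"delta_pos":[0,0,0],"turn":0}]';python3 - <<'E'
from h import *
s=state();print(s["tcp_pos"].round(4),s["wrist_force"].round(2),s["torque"].round(3))
im=capture("side")
cv2.imwrite("pics/s8.png",cv2.resize(im[240:340,240:360,::-1],None,fx=6,fy=6,interpolation=2))
E
```

```text
time: 27.5
tcp_pos: [0.4507, -0.2237, 0.0815]
tool_rot: [0.0, 0.223, 0.975, -0.0]
wrist_force: [-0.4, 0.2, -1.7]
opening: 0.0142
grip_force: 50.0
[ 0.4507 -0.2237  0.0815] [-0.44  0.22 -1.73] [-0.007 -0.037 -0.031]
```

View pics/s8.png

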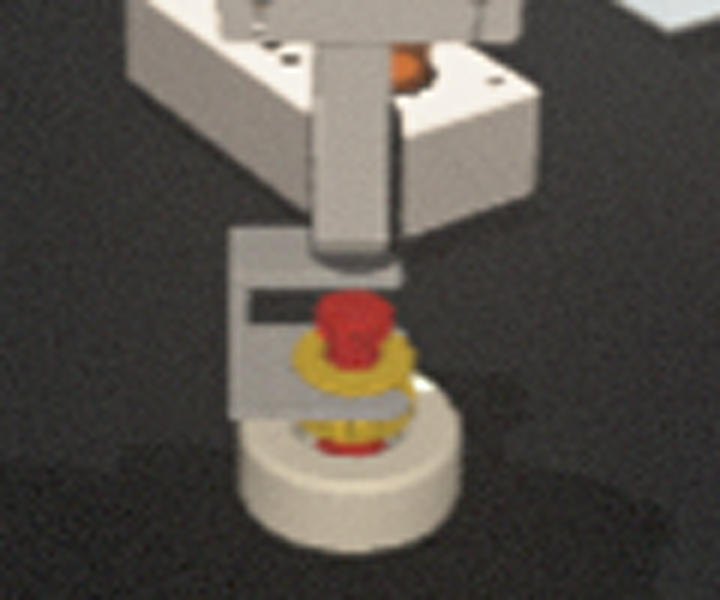

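The stopper sits in the hole with the fork around its collar. I'm feeling down until the fork meets the skirt, then will centre it in the groove.

```bash
python3 -m pendant '[{"hand":-1,"delta_pos":[0,0,0.0004],"turn":0},{"hand":-1,"delta_pos":[0,0,0.0008],"turn":0},{"hand":-1,"delta_pos":[0,0,0.0008],"turn":0}]'
```

```text
time: 27.92
tcp_pos: [0.4506, -0.2236, 0.0806]
tool_rot: [-0.0, 0.223, 0.975, 0.0]
wrist_force: [-0.2, 0.6, -2.1]
opening: 0.014
grip_force: 50.0
```

```bash
python3 -m pendant '[{"hand":-1,"delta_pos":[0,0,0.0003],"turn":0},{"hand":-1,"delta_pos":[0,0,0.0006],"turn":0},{"hand":-1,"delta_pos":[0,0,0.0006],"turn":0}]'
```

```text
time: 28.3
tcp_pos: [0.4506, -0.2236, 0.08]
tool_rot: [-0.0, 0.223, 0.975, 0.0]
wrist_force: [0.1, 0.3, -1.8]
opening: 0.0138
grip_force: 50.0
```

```bash
python3 -m pendant '[{"hand":-1,"delta_pos":[0,0,0.0003],"turn":0},{"hand":-1,"delta_pos":[0,0,0.0005],"turn":0},{"hand":-1,"delta_pos":[0,0,0.0005],"turn":0}]'
```

```text
time: 28.68
tcp_pos: [0.4508, -0.2237, 0.0799]
tool_rot: [0.0, 0.223, 0.975, -0.0]
wrist_force: [-1.1, 0.5, 3.0]
opening: 0.0136
grip_force: 50.0
```

```bash
python3 -m pendant '[{"hand":-1,"delta_pos":[0,0,-0.0008],"turn":0},{"hand":-1,"delta_pos":[0,0,-0.0014],"turn":0},{"hand":-1,"delta_pos":[0,0,-0.0014],"turn":0},{"hand":-1,"delta_pos":[0.001,0,-0.0014],"turn":0},{"hand":-1,"delta_pos":[0.003,0,-0.0014],"turn":0}]'; python3 -m pendant '[{"hand":-1,"delta_pos":[0.003,0,0],"turn":0},{"hand":-1,"delta_pos":[0.006,0,0],"turn":0},{"hand":-1,"delta_pos":[0.009,0,0],"turn":0},{"hand":-1,"delta_pos":[0.012,0,0],"turn":0}]'
```

```text
time: 29.3
tcp_pos: [0.4478, -0.2223, 0.0809]
tool_rot: [-0.0, 0.223, 0.975, 0.0]
wrist_force: [-0.6, -0.3, -2.1]
opening: 0.0138
grip_force: 50.0
time: 29.8
tcp_pos: [0.4369, -0.217, 0.081]
tool_rot: [0.0, 0.223, 0.975, -0.0]
wrist_force: [0.3, 0.2, -1.5]
opening: 0.0137
grip_force: 50.0
```

```bash
python3 -m pendant '[{"hand":-1,"delta_pos":[0.004,0,0],"turn":0},{"hand":-1,"delta_pos":[0.008,0,0],"turn":0},{"hand":-1,"delta_pos":[0.013,0,0],"turn":0},{"hand":-1,"delta_pos":[0.018,0,0],"turn":0},{"hand":-1,"delta_pos":[0.023,0,0],"turn":0}]'; python3 -m pendant '[{"hand":-1,"delta_pos":[0.01,0,0],"turn":0},{"hand":-1,"delta_pos":[0.02,0,0],"turn":0},{"hand":-1,"delta_pos":[0.025,0,0],"turn":0},{"hand":-1,"delta_pos":[0.025,0,0],"turn":0}]';python3 - <<'E'
from h import *
im=capture("side")
cv2.imwrite("pics/s9.png",cv2.resize(im[230:340,220:360,::-1],None,fx=5,fy=5,interpolation=2))
E
```

```text
time: 30.42
tcp_pos: [0.4161, -0.2069, 0.081]
tool_rot: [-0.0, 0.223, 0.975, -0.0]
wrist_force: [-0.4, -0.2, -2.3]
opening: 0.0142
grip_force: 50.0
time: 30.92
tcp_pos: [0.3936, -0.1961, 0.081]
tool_rot: [0.0, 0.223, 0.975, -0.0]
wrist_force: [1.1, 0.1, -2.2]
opening: 0.0137
grip_force: 50.0
```

View pics/s9.png

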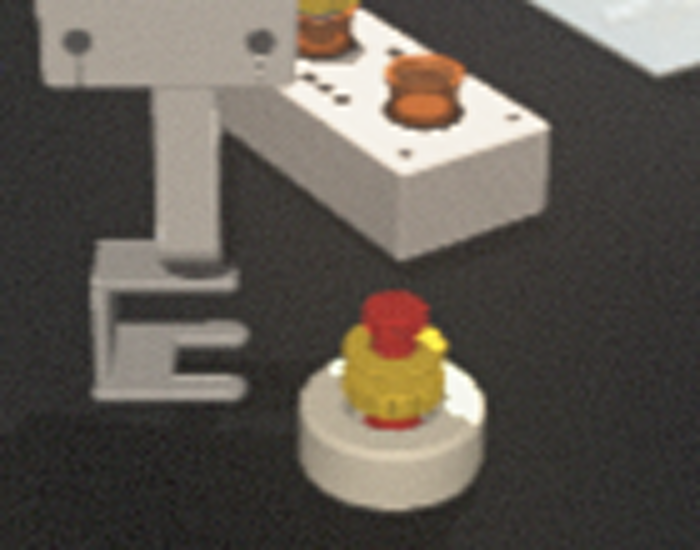

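Stopper stands upright in the rest and the fork is clear. I'm setting the puller down right here, on free worktop.

```bash
python3 -m pendant '[{"hand":-1,"delta_pos":[0,0,0.006],"turn":0},{"hand":-1,"delta_pos":[0,0,0.015],"turn":0},{"hand":-1,"delta_pos":[0,0,0.025],"turn":0},{"hand":-1,"delta_pos":[0,0,0.032],"turn":0},{"hand":-1,"delta_pos":[0,0,0.034],"turn":0}]'; python3 -m pendant '[{"hand":-1,"delta_pos":[0,0,0.0005],"turn":0},{"hand":-1,"delta_pos":[0,0,0.001],"turn":0},{"hand":-1,"delta_pos":[0,0,0.001],"turn":0}]'
```

```text
time: 31.6
tcp_pos: [0.3935, -0.1959, 0.0462]
tool_rot: [-0.001, 0.223, 0.975, 0.0]
wrist_force: [-0.0, 0.4, -0.9]
opening: 0.0138
grip_force: 50.0
time: 31.98
tcp_pos: [0.3941, -0.1964, 0.0462]
tool_rot: [0.0, 0.223, 0.975, -0.0]
wrist_force: [0.0, -0.1, -2.0]
opening: 0.0138
grip_force: 50.0
```

```bash
python3 -m pendant '[{"hand":-1,"delta_pos":[0,0,0.0004],"turn":0},{"hand":-1,"delta_pos":[0,0,0.0007],"turn":0},{"hand":-1,"delta_pos":[0,0,0.0007],"turn":0}]'
```

```text
time: 32.35
tcp_pos: [0.394, -0.1963, 0.0454]
tool_rot: [0.0, 0.223, 0.975, -0.0]
wrist_force: [-1.0, 0.8, 0.6]
opening: 0.0136
grip_force: 50.0
```

```bash
python3 -m pendant '[{"hand":-1,"delta_pos":[0,0,0.0002],"turn":0},{"hand":-1,"delta_pos":[0,0,0.0002],"turn":0},{"hand":-0.6,"delta_pos":[0,0,0.0002],"turn":0},{"hand":-0.4,"delta_pos":[0,0,0.0002],"turn":0},{"hand":-0.3,"delta_pos":[0,0,0.0002],"turn":0}]' 10
python3 -m pendant '[{"hand":-0.2,"delta_pos":[0,0,0],"turn":0},{"hand":-0.2,"delta_pos":[0,0,0],"turn":0},{"hand":-0.2,"delta_pos":[0,0,0],"turn":0}]'
python3 -m pendant '[{"hand":-0.2,"delta_pos":[0,0,-0.01],"turn":0},{"hand":-0.2,"delta_pos":[0,0,-0.04],"turn":0},{"hand":-0.2,"delta_pos":[0,0,-0.08],"turn":0},{"hand":-0.2,"delta_pos":[0,0,-0.12],"turn":0},{"hand":-0.2,"delta_pos":[0,0,-0.15],"turn":0}]'
python3 -m pendant '[{"hand":-0.2,"delta_pos":[0,0,0],"turn":0},{"hand":-0.2,"delta_pos":[0,0,0],"turn":0}]'
python3 - <<'E'
from h import *
im=capture("side")
cv2.imwrite("pics/s10.png",cv2.resize(im[200:340,220:380,::-1],None,fx=4,fy=4,interpolation=2))
E
```

```text
time: 32.98
tcp_pos: [0.3939, -0.1963, 0.045]
tool_rot: [0.0, 0.223, 0.975, -0.0]
wrist_force: [-0.5, 0.0, 0.4]
opening: 0.0322
grip_force: 0.0
time: 33.35
tcp_pos: [0.3939, -0.1963, 0.0451]
tool_rot: [0.0, 0.223, 0.975, -0.0]
wrist_force: [0.0, -0.8, -0.7]
opening: 0.0377
grip_force: 0.0
time: 33.98
tcp_pos: [0.3943, -0.1966, 0.1978]
tool_rot: [0.001, 0.223, 0.975, -0.001]
wrist_force: [-0.3, 0.2, -0.1]
opening: 0.0378
grip_force: 0.0
time: 34.22
tcp_pos: [0.3934, -0.1958, 0.1941]
tool_rot: [-0.001, 0.223, 0.975, 0.0]
wrist_force: [0.6, 1.0, -1.4]
opening: 0.0375
grip_force: 0.0
```

View pics/s10.png

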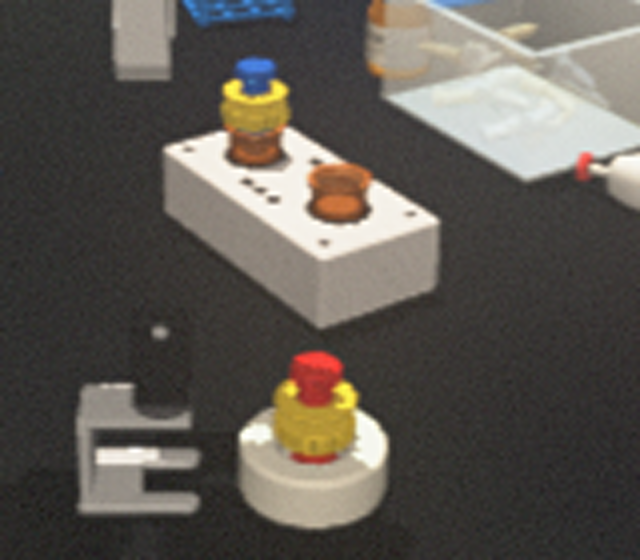

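The puller stands upright, the red stopper is upright in the rest, blue is still shut, and the gripper is clear.

```bash
python3 -c "
from rig import *
print(job_done())"
```

```text
the job is handed in; nothing more can be done
None
```

The job is handed in: the red stopper was pulled with the puller and stands upright in the rest, the puller stands upright on the worktop, and the blue stopper stayed shut, at about 34 s of the 72 s allowed.

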